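# Charge the heel-nailing press's gravity chute

### The arm

A 6-joint arm with a two-finger parallel gripper is mounted at the origin on the work surface. World frame = base frame: x ahead of the robot, y to its left, z up, the work surface at z = 0. Lengths are in m, angles in rad, forces in N, time in s.
With the tool pointing down it reaches from about 0.375 to 0.825 m from the base axis. Payload 5.5 kg.
Tool frame: the origin (TCP) lies at the very end of the fingers, on their centre line; the grasp point (between the pads) lies 19 mm behind it; x points along the fingers, y is the direction in which the jaws open and shut, and the axes are right-handed (so a half turn about x gives the same grasp; the last joint's range is limited). The gripper opens to 85 mm and grips with 20 to 120 N. Pads are 22 mm wide; open, the fingers measure 114 mm over their backs; the gripper's body (76 mm by 85 mm) begins 54 mm behind the grasp point. The pads swing forward as they close: fully open they stand 13 mm farther back than shut.
Start: joints at [-1.16, 0.314, -0.047, 1.21, 0, 1.571], TCP at [0.24, -0.55, 0.231] pointing down, gripper open.
Joint ranges: [-2.67, 2.67], [-0.69, 1.73], [-1.03, 1.25], [-2.08, 2.16], [-1.42, 1.45], [-3.14, 3.14]. Speed limits (rad/s): [2.39, 2.39, 3.01, 3.14, 3.14, 3.14].

### API

Orientations are given as a unit quaternion [w, x, y, z].
In Python, from station import robot gives the robot as it stands.
- The arm moves only by the shell command python3 -m jog 'ROWS' [FORCE]. ROWS is JSON, one flat list of numbers, 5 for each row, row after row: the shift along the world's x, y, z normalised to -1 to 1, where 1 is 0.2 m, then the turn about the world's z normalised to -1 to 1, where 1 is 45 degrees, then the opening, from -1 (shut) to 1 (fully open). In form: [tx, ty, tz, spin, gripper, tx, ty, tz, spin, gripper, ...]. A call has 1 to 5 rows; each row is the pose to reach, as a shift and turn from the pose commanded when the call began; what a row does not reach only later rows make up. A row lasts 1/10 s, in which the tool goes at most 50 mm and 8.59 degrees, less where a joint would pass 70% of its speed; a pose out of reach is approached as far as the arm can. A call with a number of a shift or a turn outside -1 to 1 is refused whole. A call with a gripper value outside its range is refused whole. The fingers move at their own pace and stop on an object; FORCE is the grip in N (left out, the last holds). Time passes only in rows, so rows that repeat a pose let the fingers close. It gives the time, the measured TCP pose, the force and the opening at its end, in the units of the state.
- robot.sense(): the state, without advancing time (a new reading comes with each control period).
- robot.snapshot(name): name is "side" or "top"; returns a dict with "color" (420x560x3 uint8, red, green, blue), "mtx" (3x3 intrinsics, pixels), "eye" and "orientation" of the camera in the world. Camera axes: x right, y down, z forward; pixel columns grow to the right and rows downward; lengths in m; the calibration is good to about 2 mm. A picture is of the moment at which its call begins. There is no depth.
- robot.close_job(): hands the job in, once; it reports no verdict.
Trained networks look in a picture, given as the dict that the camera call returned (one of the last four; its "shot" number tells which), for a name from the list of things; names that differ only in an ending like _2 or _b are one class to them, and where a whole thing is asked for, a point or a joint stands for the part that bears it (a point fixed in the world has none). Each returns a list of dicts, best first, with "p" (0 to 1); they miss things now and then, are a little off and sometimes report something else, mostly with a low value. They report only what shows in the picture. A call takes as long as a camera call.
- robot.recognise(picture, target): "point" ([row, column] as shares, 0 to 1, of the picture: columns of its width, rows of its height, amid what is visible of it).
- robot.cut_out(picture, target): "region" (420x560 bool, what is visible of it) and "point" ([row, column] as shares, 0 to 1, of the picture: columns of its width, rows of its height, amid what is visible of it).
The state is a dict: "t": time; "qpos": joint angles; "joint_vel": joint speeds; "joint_torque": joint torques, N m; "tool_pos": TCP position; "tcp_rot": TCP orientation; "wrist_force": force on the tool from outside, world axes, zero at the start; "moment": the same for the moment, N m; "opening": finger opening in m.
Only numpy, scipy, OpenCV 4.12 (cv2) and the standard library are available. Lean on these libraries where they do the work, as an engineer would, in place of code of your own. Each camera call takes 0.05 s, during which the arm holds its last target. There are 200 camera calls.

### The job

Load the feed chute of the heel-nailing press: drop every heel block that stands on the bench into the open top of the chute, round end first and the cut-away edge on the side of the brass rail, so that each slides down under the cover strips and they queue up behind the stop. Then fetch the steel follower weight from the cabinet drawer and drop it into the chute behind the last heel, and leave the drawer fully shut. Leave the tin and the wax where they are.

Things in the scene. Friction and masses are not known exactly. Their poses are not given: they have to be found in the camera images.
- chute: gravity chute: straight polished steel channel on a green base, 22 degrees slope, fixed; stands elsewhere and up to 9 degrees turned each time. Origin: on the bench under its middle; x horizontal, pointing UPHILL (roughly to the robot's right), y across (roughly away from the robot), z up. Low end at the green press block (80 x 100, 100 mm high, around x = -255 mm). Rightly placed things slide down by themselves
- chute_floor (a point): chute floor, mid-width, at the uphill face of the stop, 35 mm above the bench. x runs uphill ALONG the slope, y across (as chute), z square to the floor. In mm in this frame: channel x 0 to 418, y -24.5 to 24.5, walls 16 high, 3 thick; stop 43 high; end plate at x = 418, 16 high. Queued heels' origins lie at x = 29, 87, 145, 203, 261, the weight's 51 above the last heel's
- chute_load (a point): chute floor, mid-width, in the middle of the open loading part (323 to 413 mm up the slope), 373 mm up the slope from the stop, 175 mm above the bench; axes as chute. In this part there is no rail, and the walls carry lips flaring outward to 32 mm either side of the middle, 23 mm above the floor. The only place where things can go in
- chute_rail (a point): top of the upper end of the brass rail. The rail lies on the channel floor along the wall on the -y side (the robot's side), 9 wide and 11 mm high, from the stop to 320 mm up the slope. A heel passes it only with its rebate on that side, so round end downhill (heel x = chute -x); otherwise it jams here. Axes as chute
- chute_cover (a point): upper end of the two steel cover strips, mid-width, at their underside: 40.5 mm above the floor, 4 thick, covering y 12 to 25 mm on both sides (a slit is left between), from the stop to 308 mm up the slope. Axes as chute
- heel0: heel block of pale wood, D-shaped from above: 58 long, 44 wide, 36 mm high, about 0.06 kg; upright on the bench, turned any way. Origin: centre of the underside; x to the round end (radius 22), y to its left, z up. Along the whole lower left (+y) edge a rebate 10 wide, 14 high is cut away: the lowest 14 mm span only y -22 to +12, above that -22 to +22. Three to five of the five heels are present
- heel1: another heel block, same as heel0
- heel2: another heel block, same as heel0
- heel3: another heel block, same as heel0
- heel4: another heel block, same as heel0
- weight: follower weight, plain steel block 44 x 44 mm, 36 high, 0.4 kg. Upper 22 mm full size; the lowest 14 mm are only 24 wide in y (44 in x), equally cut on both sides, so it goes into the chute with its x along the chute, either way round. Origin: centre of the underside, z up. Starts upright on the drawer's floor, in its front half
- cabinet_front (a point): middle of the upper front edge of a low wooden cabinet with one drawer: 240 deep, 220 wide, 97 mm high, fixed to the bench. This point lies on the carcass's front edge, 105 mm ahead of the cabinet's middle, 97 mm above the bench; x points into the cabinet (away from the robot), y to its left, z up
- cabinet_drawer0 (a joint): how far the drawer is out, m: 0 shut, 0.165 at most; slides along -x of cabinet_front against about 1 N of friction; starts 0 to 20 mm out. Inside: floor 22 mm above the bench, rim 75 mm, 178 wide; when shut it reaches from 6 to 201 mm behind cabinet_front
- cabinet_drawer0_handle (a point): middle of the drawer's bar handle: a horizontal round steel bar, 11 mm thick, 110 long across the drawer, 35 mm out from the drawer's front face and about 59 mm above the bench; moves with the drawer. x of this frame points into the cabinet
- tin: bystander: a flat round tin of tacks, 70 across, 28 high; origin under its middle
- wax: bystander: a block of wax 55 by 45 by 40 mm; origin under its middle

How it is judged:
On the way, in this order (a step that is already met when the one before it is completed fails the run):
1. every heel block lies in the chute, the right way round, under the cover strips, the first at the stop (x of heel0 in the frame of chute_floor between 0.015 and 0.28 m and y of heel0 in the frame of chute_floor between -0.006 and 0.006 m and z of heel0 in the frame of chute_floor between -0.004 and 0.005 m and angle between the z axis of each of heel0, heel1, heel2, heel3, heel4 and the z axis of chute_floor, either way round below 0.12 rad and angle between the x axis of each of heel0, heel1, heel2, heel3, heel4 and the x axis of chute_floor, either way round below 0.25 rad and x of heel1 in the frame of chute_floor between 0.015 and 0.28 m and y of heel1 in the frame of chute_floor between -0.006 and 0.006 m and z of heel1 in the frame of chute_floor between -0.004 and 0.005 m and x of heel2 in the frame of chute_floor between 0.015 and 0.28 m and y of heel2 in the frame of chute_floor between -0.006 and 0.006 m and z of heel2 in the frame of chute_floor between -0.004 and 0.005 m and x of heel3 in the frame of chute_floor between 0.015 and 0.28 m and y of heel3 in the frame of chute_floor between -0.006 and 0.006 m and z of heel3 in the frame of chute_floor between -0.004 and 0.005 m and x of heel4 in the frame of chute_floor between 0.015 and 0.28 m and y of heel4 in the frame of chute_floor between -0.006 and 0.006 m and z of heel4 in the frame of chute_floor between -0.004 and 0.005 m and x of any of heel0, heel1, heel2, heel3, heel4 in the frame of chute_floor below 0.036 m), for 0.2 s.
2. the follower weight lies in the chute behind the last heel (x of weight in the frame of chute_floor between 0.015 and 0.33 m and y of weight in the frame of chute_floor between -0.006 and 0.006 m and z of weight in the frame of chute_floor between -0.004 and 0.005 m and angle between the z axis of weight and the z axis of chute_floor, either way round below 0.12 rad and (distance between weight and heel0 below 0.062 m or distance between weight and heel1 below 0.062 m or distance between weight and heel2 below 0.062 m or distance between weight and heel3 below 0.062 m or distance between weight and heel4 below 0.062 m)), for 0.2 s.
At the end, for the whole second after the job is handed in: Heels flat on the chute floor (5 mm, 0.12 rad), along it (0.25 rad), rebate over the rail, origins within 280 mm of the stop, the first under 36 mm; weight flat behind them, origin within 62 mm of the last heel's; all at rest; drawer within 8 mm of shut (all of step 1 and all of step 2 and linear speed of each of heel0, heel1, heel2, heel3, heel4, weight below 0.02 m/s and value of joint cabinet_drawer0 below 0.008 m); the robot touches nothing.
It fails at once if the tin is moved by more than 3 cm (distance of tin from where it was at the start of the episode above 0.03 m).
It fails at once if the wax is moved by more than 3 cm (distance of wax from where it was at the start of the episode above 0.03 m).
Of heel0, heel1, heel2, heel3, heel4 only 3 to 5 are there at a start; the rules pass over those that are not, and their reading is None.
At some moment in a run one of heel0, heel1, heel2, heel3, heel4 may be knocked a few centimetres aside while the robot is not near it.
It also fails if it takes over 210 s, if anything falls off the work surface, if the arm or the gripper's body presses on something with over 40 N, if the wrist force passes 120 N, or if a joint passes its speed limit or range.

## Working session

There is one attempt and no reset: what is moved stays moved. The work goes in short steps, Python scripts to look and compute and a shell command to move; the robot and the scene stay as the last step left them, time stands still between calls to the robot, and variables do not carry over. Pictures are saved under pics/ and viewed, about 12 in all and at most 16, crops included, and the job is handed in when it is done.

```bash
ls; mkdir -p pics; python3 - <<'E'
from station import robot
import cv2
print(robot.sense())
for n in ("top","side"):
    s=robot.snapshot(n); cv2.imwrite(f"pics/{n}0.png",cv2.resize(s["color"][:,:,::-1],(800,600),interpolation=cv2.INTER_CUBIC)); print(n,s["mtx"],s["eye"],s["orientation"],s["shot"])
    for t in ["heel0","weight","chute","cabinet_drawer0_handle","cabinet_front","tin","wax","chute_load","chute_rail","chute_cover","chute_floor"]:
        try: print(t,[([round(r["point"][0]*420,1),round(r["point"][1]*560,1)],round(r["p"],2)) for r in robot.recognise(s,t)])
        except Exception as e: print(t,e)
E
```

```text
pics
{'t': 0.0, 'qpos': array([-1.16003079e+00,  3.14231001e-01, -4.80992839e-02,  1.21021436e+00,
        7.32727874e-06,  1.57083738e+00]), 'joint_vel': array([ 7.98538687e-04, -1.85003480e-04,  2.27366253e-04, -1.67843212e-03,
        3.95620257e-05, -1.24919963e-03]), 'joint_torque': array([-2.10617625e-03, -5.39590037e+01,  3.39750195e+01,  1.92748639e-02,
       -2.62761696e-04,  3.18900149e-06]), 'tool_pos': array([ 0.23935039, -0.54954041,  0.23042274]), 'tcp_rot': array([-0.14358877, -0.69212467, -0.14480009,  0.69237175]), 'wrist_force': array([ 0.8733587 , -0.50109633,  0.44160067]), 'moment': array([ 0.05076794, -0.04984962,  0.02149845]), 'opening': 0.08542778891874796}
top [[513.14624241   0.         274.66725681]
 [  0.         513.14624241 211.90014559]
 [  0.           0.           1.        ]] [0.45538293 0.06025864 1.48997561] [-0.03253077  0.70730472 -0.7053691   0.03340972] 1
heel0 [([267.5, 250.4], 0.71), ([273.2, 169.3], 0.58), ([256.5, 288.7], 0.56), ([194.3, 194.8], 0.48)]
weight [([191.8, 193.9], 0.3)]
chute [([191.1, 194.1], 0.97)]
cabinet_drawer0_handle [(
[... 243 characters left out ...]
, 0.81)]
chute_floor [([192.5, 194.8], 0.76)]
side [[443.27732077   0.         279.75654038]
 [  0.         443.27732077 210.58294245]
 [  0.           0.           1.        ]] [0.40560382 1.05332325 1.01646572] [ 0.04143961 -0.07079763  0.90810865 -0.41062044] 2
heel0 [([229.6, 321.1], 0.7), ([322.1, 324.0], 0.58)]
weight []
chute [([294.2, 245.4], 0.76)]
cabinet_drawer0_handle [([160.4, 303.9], 0.76)]
cabinet_front [([160.0, 271.9], 0.85), ([159.2, 306.6], 0.27)]
tin [([210.8, 281.2], 0.53), ([296.3, 244.1], 0.27)]
wax []
chute_load [([296.2, 239.5], 0.84)]
chute_rail [([296.2, 244.2], 0.88), ([258.3, 325.0], 0.65)]
chute_cover [([292.7, 242.3], 0.77)]
chute_floor [([293.0, 247.0], 0.86)]
```

View pics/top0.png

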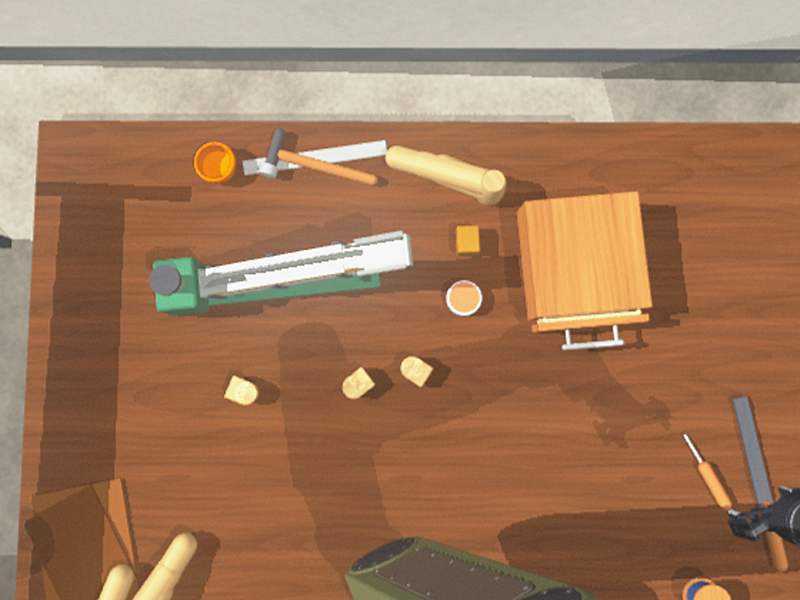

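View pics/side0.png

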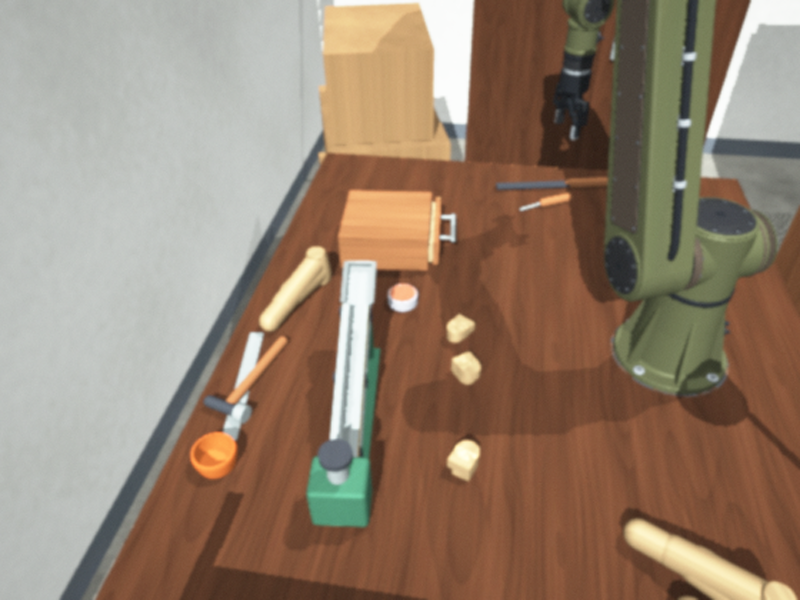

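```bash
cat > h.py <<'E'
import numpy as np, cv2
from scipy.optimize import minimize
from scipy.spatial.transform import Rotation as R
from station import robot
def Rm(s): 
    w,x,y,z=s["orientation"]; return R.from_quat([x,y,z,w]).as_matrix()
def proj(s,P):
    c=(np.asarray(P,float)-s["eye"])@Rm(s); u=c@np.asarray(s["mtx"]).T
    return u[:,:2]/u[:,2:]      # col,row
def back(s,col,row,z):
    d=Rm(s)@np.linalg.inv(s["mtx"])@[col,row,1]; return s["eye"]+d*(z-s["eye"][2])/d[2]
def rz(a): return np.array([[np.cos(a),-np.sin(a)],[np.sin(a),np.cos(a)]])
t=np.linspace(-np.pi/2,np.pi/2,13)
D=np.vstack([[[-.029,-.022]],np.c_[.007+.022*np.cos(t),.022*np.sin(t)],[[-.029,.022]]])
def heel_pts(x,y,a,z0=0):
    X=D@rz(a).T+[x,y]; Xl=np.c_[D[:,0],np.minimum(D[:,1],.012)]@rz(a).T+[x,y]
    return np.vstack([np.c_[X,np.full(len(X),z0+.036)],np.c_[X,np.full(len(X),z0+.014)],np.c_[Xl,np.full(len(X),z0)]])
def box_pts(x,y,a,h,sx=.044,sy=.044,z0=0,z1=None):
    q=np.array([[-1,-1],[1,-1],[1,1],[-1,1]])*[sx/2,sy/2]@rz(a).T+[x,y]
    return np.vstack([np.c_[q,np.full(4,z0)],np.c_[q,np.full(4,h)]])
def sil(s,pts,box,k=4):
    (r0,r1,c0,c1)=box; m=np.zeros(((r1-r0)*k,(c1-c0)*k),np.float32)
    p=cv2.convexHull(((proj(s,pts)-[c0-.5,r0-.5])*k-.5).astype(np.float32))
    cv2.fillConvexPoly(m,np.round(p*16).astype(np.int32),1.,shift=4)
    return cv2.resize(m,(c1-c0,r1-r0),interpolation=cv2.INTER_AREA)
def fit(shots,model,x0):  # shots: list of (s,mask)
    pre=[]
    for s,m in shots:
        r,c=np.where(m); b=(max(r.min()-12,0),r.max()+12,max(c.min()-12,0),c.max()+12)
        pre.append((s,m[b[0]:b[1],b[2]:b[3]].astype(np.float32),b))
    def cost(p): 
        return sum(np.abs(cv2.GaussianBlur(sil(s,model(*p),(b[0],b[0]+m.shape[0],b[2],b[2]+m.shape[1])),(0,0),.8)-cv2.GaussianBlur(m,(0,0),.8)).sum()/m.sum() for s,m,b in pre)/len(pre)
    best=None
    for a in np.arange(0,2*np.pi,np.pi/8):
        p0=np.r_[x0,a]
        r=minimize(cost,p0,method="Nelder-Mead",options=dict(initial_simplex=[p0,p0+[.01,0,0],p0+[0,.01,0],p0+[0,0,.3]],xatol=1e-4,fatol=1e-4,maxiter=150))
        if best is None or r.fun<best.fun: best=r
    return best
def heels(top=None,side=None,verbose=True):
    top=top or robot.snapshot("top"); side=side or robot.snapshot("side")
    T=robot.cut_out(top,"heel0"); S=robot.cut_out(side,"heel0"); out=[]
    for d in T:
        r,c=d["point"][0]*420,d["point"][1]*560; w=back(top,c,r,.02)
        sh=[(top,d["region"])]
        q=proj(side,[w])[0]
        for e in S:
            if np.hypot(e["point"][1]*560-q[0],e["point"][0]*420-q[1])<10: sh.append((side,e["region"])); break
        f=fit(sh,heel_pts,w[:2]); f1=fit(sh[:1],heel_pts,w[:2])
        out.append(f.x)
        if verbose: print("heel p%.2f area %d views %d"%(d["p"],d["region"].sum(),len(sh)),"xy",f.x[:2].round(4),"yaw %.1f"%(np.degrees(f.x[2])%360),"cost %.2f"%f.fun,"| top only",f1.x[:2].round(4),"%.1f %.2f"%(np.degrees(f1.x[2])%360,f1.fun),"r %.3f"%np.hypot(*f.x[:2]))
    return top,side,out
E
python3 - <<'E'
from h import *
top,side,o=heels()
for s,n,(r0,r1,c0,c1) in ((top,"t",(150,220,100,300)),(side,"s",(175,375,200,300))):
    k=4 if n=="t" else 3
    cv2.imwrite(f"pics/ch_{n}.png",cv2.resize(s["color"][r0:r1,c0:c1,::-1],None,fx=k,fy=k,interpolation=cv2.INTER_CUBIC))
for s in (top,side):
  for t in ["chute","cabinet_drawer0_handle","tin","wax","cabinet_drawer0"]:
    for d in robot.cut_out(s,t):
        r,c=np.where(d["region"]); print(t,round(d["p"],2),len(r),r.min(),r.max(),c.min(),c.max(),"pt", back(s,d["point"][1]*560,d["point"][0]*420,.059).round(3))
E
```

```text
heel p0.83 area 284 views 1 xy [0.4609 0.0157] yaw 56.8 cost 0.07 | top only [0.4609 0.0157] 56.8 0.07 r 0.461
heel p0.80 area 305 views 2 xy [0.4306 0.1309] yaw 127.9 cost 0.10 | top only [0.4303 0.1321] 127.2 0.07 r 0.450
heel p0.67 area 306 views 2 xy [0.417  0.3551] yaw 251.5 cost 0.14 | top only [0.418  0.3566] 248.0 0.11 r 0.548
chute 0.79 5769 161 219 104 288 pt [0.642 0.278 0.059]
cabinet_drawer0_handle 0.66 1068 217 244 372 453 pt [ 0.544 -0.331  0.059]
cabinet_drawer0_handle 0.44 325 157 177 319 335 pt [ 0.708 -0.092  0.059]
cabinet_drawer0_handle 0.28 5788 161 220 103 288 pt [0.641 0.281 0.059]
tin 0.68 496 196 220 312 337 pt [ 0.603 -0.081  0.059]
wax 0.58 323 157 177 319 335 pt [ 0.719 -0.094  0.059]
cabinet_drawer0 0.89 1016 215 244 373 453 pt [ 0.566 -0.337  0.059]
cabinet_drawer0 0.2 245 250 268 282 301 pt [0.464 0.008 0.059]
cabinet_drawer0_handle 0.88 397 138 183 300 318 pt [ 0.555 -0.322  0.059]
tin 0.8 332 199 218 272 291 pt [ 0.597 -0.028  0.059]
tin 0.6 474 308 335 313 335 pt [0.417 0.379 0.059]
wax 0.34 358 246 268 315 335 pt [0.44  0.169 0.059]
cabinet_drawer0 0.83 424 137 184 300 318 pt [ 0.56  -0.342  0.059]
```

```bash
python3 - <<'E'
import cv2,numpy as np
a=cv2.imread("pics/ch_t.png");b=cv2.imread("pics/ch_s.png")
m=np.zeros((580,800,3),np.uint8)
print(a.shape,b.shape)
E
```

```text
(280, 800, 3) (600, 300, 3)
```

View pics/ch_t.png

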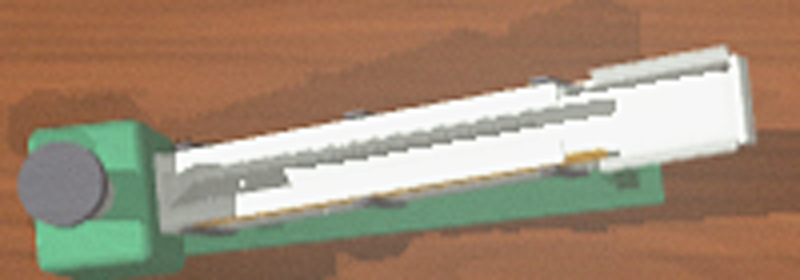

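View pics/ch_s.png

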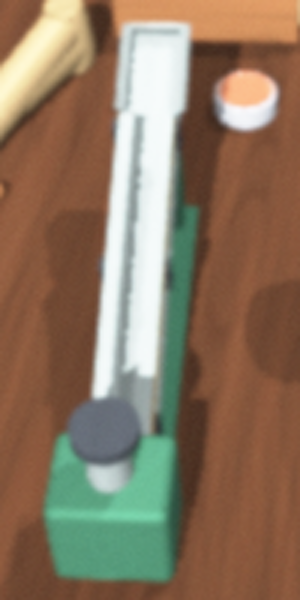

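```bash
cat > chute.py <<'E'
from h import *
from scipy.optimize import least_squares
th=np.radians(22)
def fl(P,c):  # floor-frame mm -> world; c = load x,y,yaw
    P=np.asarray(P,float)/1000; X=P[:,0]-.373
    h=X*np.cos(th)-P[:,2]*np.sin(th); z=.1747+X*np.sin(th)+P[:,2]*np.cos(th)
    return np.c_[np.c_[h,P[:,1]]@rz(c[2]).T+c[:2],z]
E
python3 - <<'E'
from chute import *
t=robot.snapshot("top");s=robot.snapshot("side")
P=[[413,32,23],[323,32,23],[413,-32,23],[323,-32,23]]
T=np.array([[727,46],[592,70],[743,157],[604,170]])/4+[100,150]-.4
S=np.array([[123,25],[117,108],[190,25],[185,112]])/3+[200,175]-.4
for name,use in(("both",(1,1)),("top",(1,0)),("side",(0,1))):
    f=least_squares(lambda c:np.r_[use[0]*(proj(t,fl(P,c))-T).ravel(),use[1]*(proj(s,fl(P,c))-S).ravel()],[.6,.1,3.0+.2],x_scale=[.1,.1,.1]) if 0 else least_squares(lambda c:np.r_[use[0]*(proj(t,fl(P,c))-T).ravel(),use[1]*(proj(s,fl(P,c))-S).ravel()],[.6,.05,-1.4])
    print(name,f.x[:2].round(4),np.degrees(f.x[2]).round(2),f.cost.round(2)); print((proj(t,fl(P,f.x))-T).round(1).tolist(),(proj(s,fl(P,f.x))-S).round(1).tolist())
    if name=="both":c=f.x
# overlay
for im,n,(r0,r1,c0,c1),k in((t,"t",(150,220,100,300),4),(s,"s",(175,375,200,400),3)):
    a=cv2.resize(im["color"][r0:r1,c0:c1,::-1],None,fx=k,fy=k,interpolation=cv2.INTER_CUBIC)
    for L in ([[0,-27.5,16],[418,-27.5,16],[418,27.5,16],[0,27.5,16]],[[323,-32,23],[413,-32,23],[413,32,23],[323,32,23]],[[0,12,44.5],[308,12,44.5],[308,25,44.5],[0,25,44.5]],[[0,-25,44.5],[308,-25,44.5],[308,-12,44.5],[0,-12,44.5]]):
        q=((proj(im,fl(L,c))-[c0,r0]+.4)*k).astype(np.int32); cv2.polylines(a,[q],True,(0,0,255),1)
    if n=="t": A=a
    else: B=a
cv2.imwrite("pics/ov.png",np.vstack([A,np.pad(B[0:320,:],((0,0),(0,800-B.shape[1]),(0,0)))]))
np.save("c.npy",c)
# drawer handle
for im in(t,s):
    d=robot.cut_out(im,"cabinet_drawer0")[0]["region"]; print(cv2.minAreaRect(np.argwhere(d)[:,::-1].astype(np.float32)))
E
```

```text
both [0.6668 0.0684] -83.92 6.39
[[-0.5, 0.9], [1.1, 0.7], [-1.8, -1.9], [0.5, 0.1]] [[0.8, 0.1], [0.1, -0.5], [-0.1, 0.6], [-0.4, -1.3]]
top [0.6666 0.0679] -84.36 4.68
[[-0.2, 1.1], [1.3, 0.6], [-1.7, -1.7], [0.6, 0.0]] [[1.0, 0.0], [0.1, -0.7], [0.1, 0.6], [-0.5, -1.3]]
side [0.667  0.0698] -83.15 1.28
[[-1.2, 0.7], [0.4, 0.9], [-2.2, -2.1], [0.2, 0.3]] [[0.5, 0.5], [0.2, -0.1], [-0.4, 0.8], [-0.3, -1.1]]
((412.4938049316406, 230.2662353515625), (24.455263137817383, 80.58414459228516), 84.64418029785156)
((308.5841064453125, 161.23895263671875), (17.694055557250977, 46.03114700317383), 3.8140745162963867)
```

View pics/ov.png

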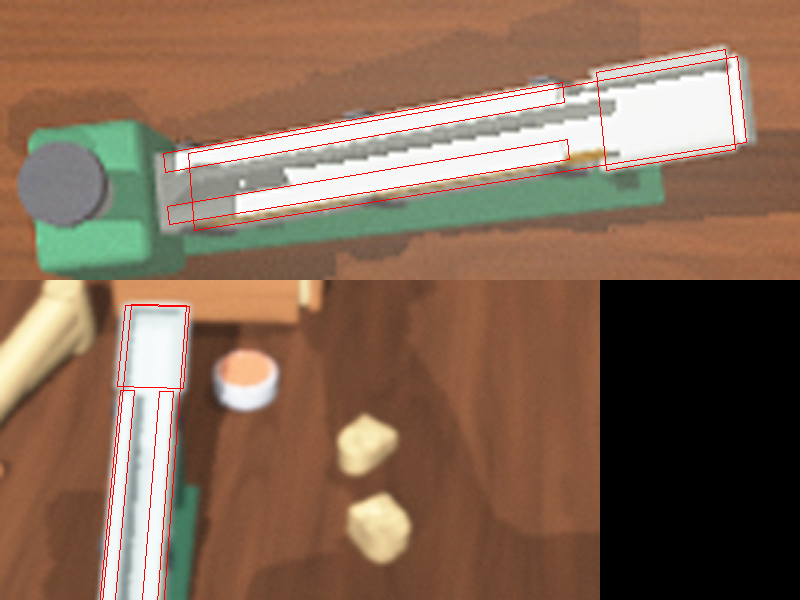

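```bash
cat > plan.py <<'E'
from h import *
import sys
def jaw():
    s=robot.sense(); w,x,y,z=s["tcp_rot"]; M=R.from_quat([x,y,z,w]).as_matrix(); return s,np.degrees(np.arctan2(M[1,1],M[0,1])),M
def plan(x,y,z,j):
    s,a,M=jaw(); d=np.array([x,y,z])-s["tool_pos"]; n=(j-a+90)%180-90
    print("at",s["tool_pos"].round(4),"jaw %.1f q6 %.2f q1 %.2f down %.3f open %.4f t %.1f"%(a,s["qpos"][5],s["qpos"][0],M[2,0],s["opening"],s["t"]))
    print("shift/0.2:",(d/.2).round(3),"spin/45:",round(n/45,3),"or",round((n-180*np.sign(n))/45,3),"F",s["wrist_force"].round(1))
def heelgrasp(x,y,yawdeg,z=.015,off=-.008):
    a=np.radians(yawdeg); plan(x+off*np.cos(a),y+off*np.sin(a),z,yawdeg+90)
if __name__=="__main__":
    v=[float(q) for q in sys.argv[2:]]; {"p":plan,"h":heelgrasp}[sys.argv[1]](*v)
E
python3 plan.py h .4609 .0157 56.8
python3 -m jog '[0.25,0.25,0.25,0.19,1,0.5,0.5,0.4,0.38,1]' 40; python3 plan.py h .4609 .0157 56.8
```

```text
at [ 0.2396 -0.5501  0.2313] jaw -66.5 q6 1.57 q1 -1.16 down -1.000 open 0.0855 t 2.1
shift/0.2: [ 1.085  2.795 -1.082] spin/45: 0.739 or -3.261 F [ 0.1 -0.2 -0. ]
t: 2.3
tool_pos: [0.2997, -0.4895, 0.2831]
tcp_rot: [-0.246, -0.663, -0.247, 0.663]
wrist_force: [1.3, 0.2, 1.1]
opening: 0.0852
at [ 0.2997 -0.4895  0.2831] jaw -49.2 q6 1.41 q1 -1.02 down -1.000 open 0.0852 t 2.3
shift/0.2: [ 0.784  2.493 -1.341] spin/45: 0.355 or -3.645 F [1.3 0.2 1.1]
```

```bash
python3 -m jog '[0.2,1,-0.2,0.35,1,0.2,1,-0.2,0.35,1,0.2,1,-0.2,0.35,1,0.2,1,-0.2,0.35,1,0.2,1,-0.2,0.35,1]' >/dev/null; python3 -m jog '[0.3,1,-0.2,0,1,0.3,1,-0.2,0,1,0.3,1,-0.2,0,1,0.3,1,-0.2,0,1,0.3,1,-0.2,0,1]' >/dev/null;  python3 -m jog '[0.25,0.45,-0.2,0,1,0.25,0.45,-0.2,0,1,0.25,0.45,-0.2,0,1,0.25,0.45,-0.2,0,1,0.25,0.45,-0.2,0,1]'; python3 plan.py h .4609 .0157 56.8
```

```text
t: 3.8
tool_pos: [0.4498, -0.0004, 0.1631]
tcp_rot: [-0.334, -0.623, -0.334, 0.623]
wrist_force: [0.7, -1.5, 0.7]
opening: 0.0851
at [ 4.498e-01 -4.000e-04  1.631e-01] jaw -33.6 q6 2.16 q1 -0.00 down -1.000 open 0.0851 t 3.8
shift/0.2: [ 0.034  0.047 -0.74 ] spin/45: 0.009 or -3.991 F [ 0.7 -1.5  0.7]
```

```bash
python3 -m jog '[0.034,0.047,-0.2,0,1,0.034,0.047,-0.4,0,1,0.034,0.047,-0.55,0,1,0.034,0.047,-0.67,0,1,0.034,0.047,-0.74,0,1]' ;python3 -m jog '[0,0,0,0,1,0,0,0,0,-0.5,0,0,0,0,-1,0,0,0,0,-1,0,0,0,0,-1]' 40;python3 -m jog '[0,0,0,0,-1,0,0,0,0,-1,0,0,0,0,-1]';python3 -m jog '[0,0,0.2,0,-1,0,0,0.4,0,-1,0,0,0.6,0,-1,0,0,0.6,0,-1]'; python3 plan.py p .667 .067 .3 6
```

```text
t: 4.3
tool_pos: [0.4556, 0.0079, 0.0138]
tcp_rot: [-0.333, -0.623, -0.333, 0.624]
wrist_force: [0.4, 0.7, 0.2]
opening: 0.0856
t: 4.8
tool_pos: [0.458, 0.0094, 0.0162]
tcp_rot: [0.335, 0.624, 0.333, -0.623]
wrist_force: [-0.8, -1.1, 7.1]
opening: 0.0431
t: 5.1
tool_pos: [0.4579, 0.0094, 0.0162]
tcp_rot: [0.335, 0.624, 0.333, -0.623]
wrist_force: [-1.6, -1.1, 7.6]
opening: 0.0431
t: 5.5
tool_pos: [0.461, 0.0098, 0.1407]
tcp_rot: [0.336, 0.626, 0.332, -0.62]
wrist_force: [0.8, 0.8, -0.1]
opening: 0.0431
at [0.461  0.0098 0.1407] jaw -33.6 q6 2.18 q1 0.02 down -1.000 open 0.0431 t 5.5
shift/0.2: [1.03  0.286 0.797] spin/45: 0.88 or -3.12 F [ 0.8  0.8 -0.1]
```

```bash
python3 -m jog '[0.1,0,0.5,0.2,-1,0.3,0.05,0.6,0.4,-1,0.6,0.15,0.6,0.6,-1,0.8,0.2,0.6,0.88,-1,0.8,0.2,0.6,0.88,-1]';python3 -m jog '[0.2,0.03,0,0.1,-1,0.2,0.03,0,0.1,-1,0.2,0.03,0,0.1,-1,0.2,0.03,0,0.1,-1]'; python3 plan.py p .668 .057 .222 6; python3 - <<'E'
from h import *
s=robot.snapshot("side"); cv2.imwrite("pics/h1.png",cv2.resize(s["color"][100:250,180:330,::-1],(600,600),interpolation=cv2.INTER_CUBIC))
E
```

```text
t: 6.0
tool_pos: [0.62, 0.0507, 0.2557]
tcp_rot: [0.527, 0.473, 0.526, -0.471]
wrist_force: [-0.2, 0.4, -0.8]
opening: 0.043
t: 6.4
tool_pos: [0.6557, 0.0555, 0.2545]
tcp_rot: [0.543, 0.452, 0.544, -0.453]
wrist_force: [0.2, 0.4, -0.6]
opening: 0.0427
at [0.6557 0.0555 0.2545] jaw 10.5 q6 1.47 q1 0.08 down -1.000 open 0.0427 t 6.4
shift/0.2: [ 0.061  0.007 -0.162] spin/45: -0.099 or 3.901 F [ 0.2  0.4 -0.6]
```

View pics/h1.png

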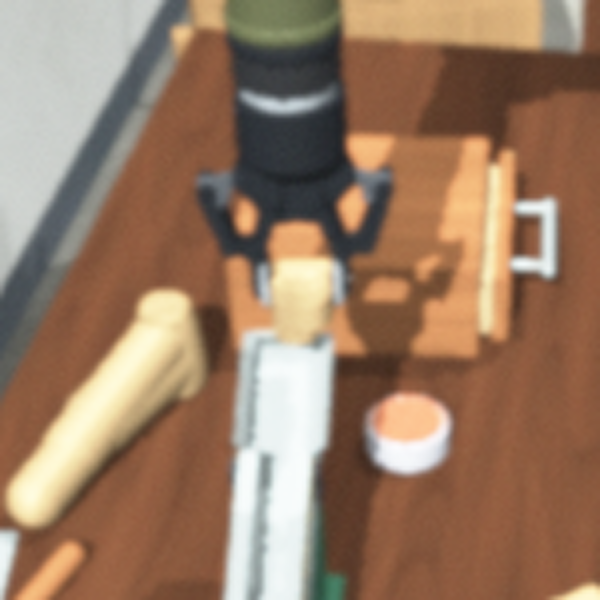

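```bash
python3 -m jog '[0.061,0.007,-0.05,-0.1,-1,0.061,0.007,-0.1,-0.1,-1,0.061,0.007,-0.16,-0.1,-1,0.061,0.007,-0.2,-0.1,-1,0.061,0.007,-0.2,-0.1,-1]'; python3 plan.py p .668 .057 .214 6;python3 - <<'E'
from h import *
s=robot.snapshot("side"); cv2.imwrite("pics/h2.png",cv2.resize(s["color"][130:230,200:300,::-1],(600,600),interpolation=cv2.INTER_CUBIC))
E
```

```text
t: 6.95
tool_pos: [0.6696, 0.0596, 0.2177]
tcp_rot: [0.526, 0.475, 0.526, -0.47]
wrist_force: [-0.9, 7.0, 11.9]
opening: 0.0431
at [0.6696 0.0596 0.2177] jaw 6.1 q6 1.55 q1 0.09 down -1.000 open 0.0431 t 7.0
shift/0.2: [-0.008 -0.013 -0.019] spin/45: -0.003 or 3.997 F [-0.9  7.  11.9]
```

View pics/h2.png

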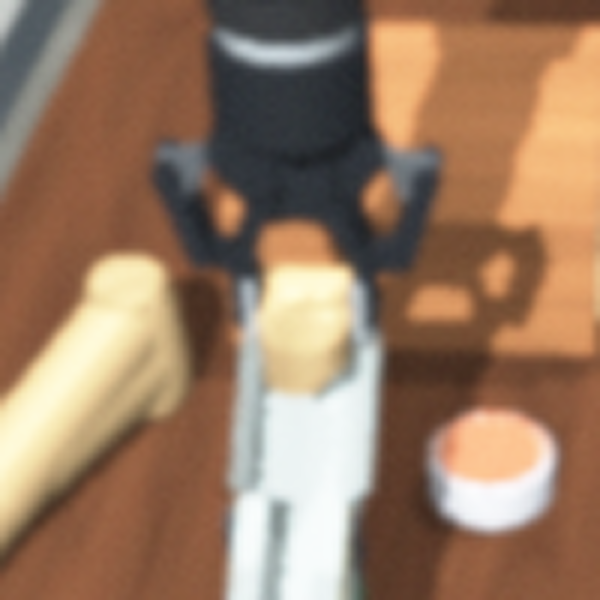

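```bash
python3 -m jog '[-0.005,-0.01,0.03,0,-1,-0.005,-0.01,0.03,0,-1,-0.005,-0.01,0.03,0,1,-0.005,-0.01,0.03,0,1,-0.005,-0.01,0.03,0,1]' ; python3 -m jog '[0,0,0,0,1,0,0,0,0,1,0,0,0.2,0,1,0,0,0.4,0,1,0,0,0.4,0,1]';python3 - <<'E'
from h import *
s=robot.snapshot("side"); t=robot.snapshot("top")
cv2.imwrite("pics/h3.png",np.hstack([cv2.resize(s["color"][170:360,210:310,::-1],None,fx=3,fy=3),cv2.resize(t["color"][130:270,150:310,::-1],None,fx=3,fy=3)[:570].copy() if 0 else cv2.copyMakeBorder(cv2.resize(t["color"][130:270,150:310,::-1],None,fx=3,fy=3),0,150,0,0,0)]))
E
```

```text
t: 7.5
tool_pos: [0.6677, 0.0549, 0.2202]
tcp_rot: [0.525, 0.473, 0.526, -0.474]
wrist_force: [-0.1, -0.8, 0.2]
opening: 0.0836
t: 8.0
tool_pos: [0.6704, 0.0553, 0.3072]
tcp_rot: [0.528, 0.476, 0.523, -0.471]
wrist_force: [0.9, 0.4, 1.0]
opening: 0.0853
```

View pics/h3.png

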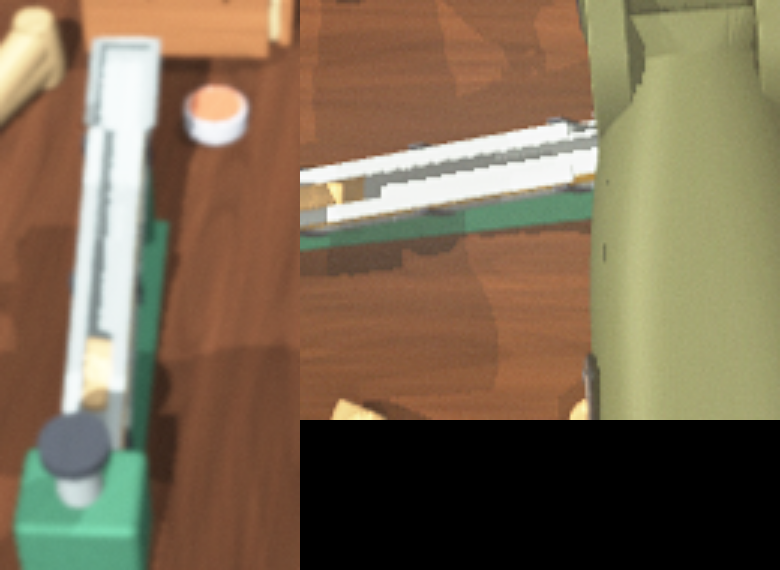

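```bash
python3 -m jog '[-0.6,-0.8,0,0.35,1,-0.6,-0.8,0,0.7,1,-0.6,-0.8,0,0.7,1,-0.6,-0.8,0,0.7,1,-0.6,-0.8,0,0.7,1]' >/dev/null; python3 - <<'E'
from h import *
from plan import *
t,s,o=heels()
for a in o:
    if np.hypot(a[0]-.43,a[1]-.13)<.08: heelgrasp(a[0],a[1],np.degrees(a[2]))
E
```

```text
heel p0.70 area 291 views 2 xy [0.4161 0.3531] yaw 249.2 cost 0.11 | top only [0.4167 0.3544] 248.0 0.17 r 0.546
heel p0.58 area 176 views 1 xy [0.638  0.4089] yaw 79.2 cost 0.99 | top only [0.638  0.4089] 79.2 0.99 r 0.758
heel p0.53 area 328 views 2 xy [0.4305 0.1294] yaw 126.8 cost 0.09 | top only [0.4302 0.13  ] 131.3 0.07 r 0.450
at [ 0.5481 -0.1044  0.3   ] jaw 37.5 q6 0.73 q1 -0.19 down -1.000 open 0.0854 t 8.8
shift/0.2: [-0.564  1.137 -1.425] spin/45: -0.014 or 3.986 F [-0.   0.1  0.1]
```

```bash
python3 -m jog '[-0.56,0.9,-0.3,0,1,-0.56,0.9,-0.3,0,1,-0.56,0.9,-0.3,0,1,-0.56,0.9,-0.3,0,1,-0.56,0.9,-0.3,0,1]' >/dev/null;python3 -m jog '[0,0.237,-0.2,0,1,0,0.237,-0.4,0,1,0,0.237,-0.6,0,1,0,0.237,-0.6,0,1]' >/dev/null; python3 plan.py h .4305 .1296 127.5
```

```text
at [0.4314 0.1229 0.1159] jaw 37.7 q6 1.19 q1 0.28 down -1.000 open 0.0853 t 9.7
shift/0.2: [ 0.02   0.002 -0.504] spin/45: -0.004 or 3.996 F [-0.9 -0.2  0.6]
```

```bash
python3 -m jog '[0.015,0.002,-0.2,0,1,0.015,0.002,-0.35,0,1,0.015,0.002,-0.45,0,1,0.015,0.002,-0.52,0,1,0.015,0.002,-0.52,0,1]' ;python3 -m jog '[0,0,0,0,-0.5,0,0,0,0,-1,0,0,0,0,-1,0,0,0,0,-1,0,0,0,0,-1]' 40;python3 -m jog '[0,0,0,0,-1,0,0,0.2,0,-1,0,0,0.5,0,-1,0,0,0.8,0,-1,0,0,1,0,-1]';python3 -m jog '[0,0,0.2,0,-1,0,0,0.2,0,-1]'; python3 plan.py p .668 .056 .255 6
```

```text
t: 10.2
tool_pos: [0.4389, 0.1232, 0.0166]
tcp_rot: [0.634, 0.312, 0.635, -0.313]
wrist_force: [0.2, -0.2, -0.2]
opening: 0.0851
t: 10.7
tool_pos: [0.4401, 0.1232, 0.0182]
tcp_rot: [0.635, 0.313, 0.634, -0.312]
wrist_force: [-0.2, -0.7, 6.4]
opening: 0.043
t: 11.2
tool_pos: [0.4386, 0.1228, 0.2096]
tcp_rot: [0.634, 0.313, 0.634, -0.313]
wrist_force: [2.2, 0.9, -0.6]
opening: 0.0432
t: 11.4
tool_pos: [0.4424, 0.1239, 0.2534]
tcp_rot: [0.637, 0.315, 0.631, -0.31]
wrist_force: [0.9, -0.7, -1.3]
opening: 0.043
at [0.4424 0.1239 0.2534] jaw 37.5 q6 1.19 q1 0.27 down -1.000 open 0.0430 t 11.4
shift/0.2: [ 1.128 -0.339  0.008] spin/45: -0.7 or 3.3 F [ 0.9 -0.7 -1.3]
```

```bash
python3 -m jog '[0.2,-0.06,0,-0.19,-1,0.4,-0.15,0,-0.38,-1,0.6,-0.25,0,-0.57,-1,0.8,-0.34,0,-0.7,-1,0.9,-0.34,0,-0.7,-1]' >/dev/null;python3 -m jog '[0.2,0,0,0,-1,0.2,0,0,0,-1,0.2,0,-0.05,0,-1]' ; python3 plan.py p .668 .056 .224 6
```

```text
t: 12.2
tool_pos: [0.6596, 0.0548, 0.2363]
tcp_rot: [0.525, 0.473, 0.525, -0.473]
wrist_force: [0.3, -0.5, 0.1]
opening: 0.0431
at [0.6596 0.0548 0.2363] jaw 6.0 q6 1.55 q1 0.08 down -1.000 open 0.0431 t 12.2
shift/0.2: [ 0.042  0.006 -0.061] spin/45: 0.001 or -3.999 F [ 0.3 -0.5  0.1]
```

```bash
python3 -m jog '[0.035,0.006,-0.03,0,-1,0.035,0.006,-0.05,0,-1,0.035,0.006,-0.05,0,-1,0.035,0.006,-0.05,0,-1]' ; python3 plan.py p .668 .056 .222 6
```

```text
t: 12.6
tool_pos: [0.6655, 0.0562, 0.2272]
tcp_rot: [0.526, 0.473, 0.525, -0.473]
wrist_force: [0.7, -0.5, -0.8]
opening: 0.0431
at [0.6655 0.0562 0.2272] jaw 6.0 q6 1.55 q1 0.08 down -1.000 open 0.0431 t 12.6
shift/0.2: [ 0.013 -0.001 -0.026] spin/45: 0.0 or -4.0 F [ 0.7 -0.5 -0.8]
```

Release, retreat, then measure heel C and check the chute.

```bash
python3 -m jog '[0.012,0,-0.025,0,-1,0.012,0,-0.025,0,-1,0.012,0,-0.025,0,1,0.012,0,-0.025,0,1,0.012,0,-0.025,0,1]' ; python3 -m jog '[0,0,0,0,1,0,0,0,0,1,0,0,0.2,0,1,0,0,0.4,0,1,0,0,0.4,0,1]' >/dev/null; python3 -m jog '[-0.6,-0.8,0,0,1,-0.6,-0.8,0,0,1,-0.6,-0.8,0,0,1,-0.6,-0.8,0,0,1,-0.6,-0.8,0,0,1]'; python3 - <<'E'
from h import *
from plan import *
t,s,o=heels()
for a in o:
    if np.hypot(a[0]-.416,a[1]-.354)<.08: heelgrasp(a[0],a[1],np.degrees(a[2]))
cv2.imwrite("pics/h4.png",np.hstack([cv2.resize(s["color"][170:360,210:310,::-1],None,fx=3,fy=3),cv2.copyMakeBorder(cv2.resize(t["color"][130:290,130:290,::-1],None,fx=3,fy=3),0,90,0,0,0)]))
E
```

```text
t: 13.1
tool_pos: [0.6685, 0.0561, 0.222]
tcp_rot: [0.525, 0.473, 0.525, -0.473]
wrist_force: [-0.4, 0.6, -0.1]
opening: 0.0836
t: 14.1
tool_pos: [0.545, -0.1079, 0.3023]
tcp_rot: [0.524, 0.474, 0.524, -0.475]
wrist_force: [-0.6, 0.5, 0.1]
opening: 0.0854
heel p0.88 area 304 views 1 xy [0.4166 0.3573] yaw 247.9 cost 0.12 | top only [0.4166 0.3573] 247.9 0.12 r 0.549
heel p0.72 area 198 views 1 xy [0.6485 0.354 ] yaw 82.8 cost 0.82 | top only [0.6485 0.354 ] 82.8 0.82 r 0.739
heel p0.68 area 150 views 1 xy [0.6393 0.4152] yaw 147.8 cost 1.20 | top only [0.6393 0.4152] 147.8 1.20 r 0.762
heel p0.28 area 188 views 1 xy [ 0.5705 -0.4149] yaw 100.7 cost 0.97 | top only [ 0.5705 -0.4149] 100.7 0.97 r 0.705
heel p0.19 area 323 views 1 xy [ 0.7259 -0.0915] yaw 359.6 cost 0.08 | top only [ 0.7259 -0.0915] 359.6 0.08 r 0.732
at [ 0.5489 -0.1035  0.3018] jaw 6.0 q6 1.28 q1 -0.19 down -1.000 open 0.0851 t 14.3
shift/0.2: [-0.646  2.341 -1.434] spin/45: -0.625 or 3.375 F [-0.4 -0.3  0.1]
```

View pics/h4.png

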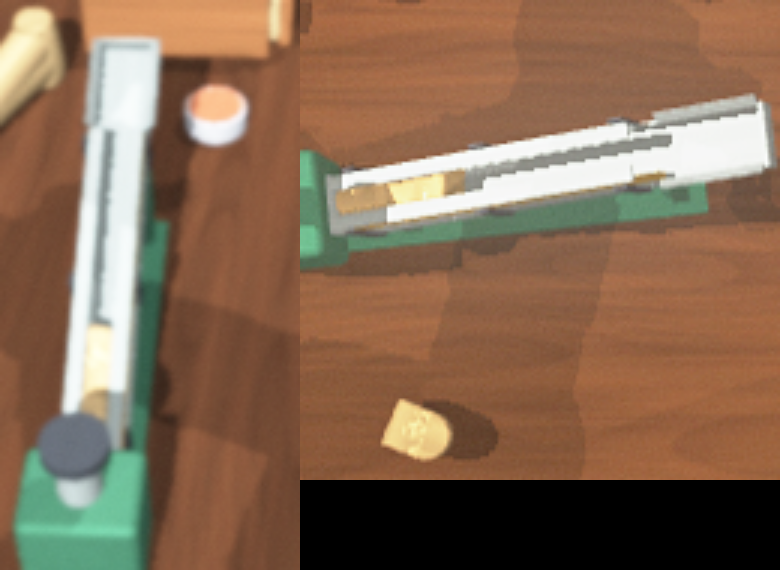

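```bash
python3 -m jog '[-0.2,0.75,0,0.95,1,-0.2,0.75,0,0.95,1,-0.2,0.75,0,0.95,1,-0.2,0.75,0,0.95,1,-0.2,0.75,0,0.95,1]' >/dev/null; python3 -m jog '[-0.2,0.8,-0.2,0.95,1,-0.2,0.8,-0.2,0.95,1,-0.2,0.8,-0.2,0.95,1,-0.2,0.8,-0.2,0.95,1,-0.2,0.8,-0.2,0.95,1]' >/dev/null;python3 -m jog '[-0.24,0.79,-0.2,0.95,1,-0.24,0.79,-0.2,0.95,1,-0.24,0.79,-0.2,0.95,1,-0.24,0.79,-0.2,0.95,1,-0.24,0.79,-0.2,0.95,1]' >/dev/null;python3 -m jog '[0,0,-0.4,0.525,1,0,0,-0.4,0.525,1,0,0,-0.4,0.525,1,0,0,-0.4,0.525,1]' ; python3 plan.py h .4166 .3560 248
```

```text
t: 16.2
tool_pos: [0.4191, 0.365, 0.1402]
tcp_rot: [0.585, -0.395, 0.587, 0.395]
wrist_force: [0.2, 0.1, 0.3]
opening: 0.0853
at [0.4191 0.365  0.1402] jaw 158.0 q6 -0.47 q1 0.72 down -1.000 open 0.0853 t 16.2
shift/0.2: [ 0.002 -0.008 -0.626] spin/45: -0.0 or 4.0 F [0.2 0.1 0.3]
```

```bash
python3 -m jog '[0,-0.008,-0.2,0,1,0,-0.008,-0.4,0,1,0,-0.008,-0.55,0,1,0,-0.008,-0.62,0,1,0,-0.008,-0.62,0,1]' ;python3 -m jog '[0,0,0,0,-0.5,0,0,0,0,-1,0,0,0,0,-1,0,0,0,0,-1,0,0,0,0,-1]' 40;python3 -m jog '[0,0,0,0,-1,0,0,0.2,0,-1,0,0,0.5,0,-1,0,0,0.8,0,-1,0,0,1,0,-1]';python3 -m jog '[0,0,0.2,0,-1,0,0,0.2,0,-1]'; python3 plan.py p .668 .056 .255 6
```

```text
t: 16.7
tool_pos: [0.4194, 0.3624, 0.0165]
tcp_rot: [0.586, -0.395, 0.588, 0.394]
wrist_force: [-0.5, -0.8, 0.3]
opening: 0.0854
t: 17.2
tool_pos: [0.4217, 0.3636, 0.0197]
tcp_rot: [0.588, -0.394, 0.586, 0.395]
wrist_force: [-0.1, 0.4, 6.4]
opening: 0.0433
t: 17.7
tool_pos: [0.4202, 0.3623, 0.2106]
tcp_rot: [0.587, -0.395, 0.586, 0.395]
wrist_force: [0.4, 0.5, -0.6]
opening: 0.0429
t: 17.9
tool_pos: [0.4232, 0.3648, 0.2553]
tcp_rot: [0.591, -0.394, 0.583, 0.395]
wrist_force: [-0.5, 0.3, -0.6]
opening: 0.0429
at [0.4232 0.3648 0.2553] jaw 157.8 q6 -0.47 q1 0.71 down -1.000 open 0.0429 t 17.9
shift/0.2: [ 1.224e+00 -1.544e+00 -1.000e-03] spin/45: 0.626 or -3.374 F [-0.5  0.3 -0.6]
```

```bash
python3 -m jog '[0.1,-0.5,0,-0.95,-1,0.1,-0.5,0,-0.95,-1,0.1,-0.5,0,-0.95,-1,0.1,-0.5,0,-0.95,-1,0.1,-0.5,0,-0.95,-1]' >/dev/null; python3 -m jog '[0.3,-0.5,0,-0.95,-1,0.3,-0.5,0,-0.95,-1,0.3,-0.5,0,-0.95,-1,0.3,-0.5,0,-0.95,-1,0.3,-0.5,0,-0.95,-1]' >/dev/null;python3 -m jog '[0.4,-0.4,0,-0.95,-1,0.4,-0.4,0,-0.95,-1,0.4,-0.4,0,-0.95,-1,0.4,-0.4,0,-0.95,-1,0.4,-0.4,0,-0.95,-1]' >/dev/null;python3 -m jog '[0.4,-0.144,0,-0.525,-1,0.4,-0.144,0,-0.525,-1,0.4,-0.144,0,-0.525,-1,0.4,-0.144,0,-0.525,-1]' ; python3 plan.py p .668 .056 .222 6
```

```text
t: 19.8
tool_pos: [0.6606, 0.0531, 0.2467]
tcp_rot: [0.525, 0.473, 0.525, -0.474]
wrist_force: [-0.2, -0.0, -0.1]
opening: 0.0429
at [0.6606 0.0531 0.2467] jaw 5.9 q6 1.55 q1 0.08 down -1.000 open 0.0429 t 19.8
shift/0.2: [ 0.037  0.014 -0.124] spin/45: 0.002 or -3.998 F [-0.2 -0.  -0.1]
```

```bash
python3 -m jog '[0.037,0.014,-0.05,0,-1,0.037,0.014,-0.1,0,-1,0.037,0.014,-0.105,0,-1,0.037,0.014,-0.105,0,-1]' ; python3 -m jog '[0,0,0,0,-1,0,0,0,0,1,0,0,0,0,1,0,0,0,0,1,0,0,0,0,1]' ; python3 -m jog '[0,0,0,0,1,0,0,0.2,0,1,0,0,0.5,0,1,0,0,0.5,0,1]' >/dev/null; python3 -m jog '[-0.6,-0.8,0,0,1,-0.6,-0.8,0,0,1,-0.6,-0.8,0,0,1,-0.6,-0.8,0,0,1,-0.6,-0.8,0,0,1]'; python3 - <<'E'
from chute import *
s=robot.snapshot("side");t=robot.snapshot("top");c=np.load("c.npy")
def z(im,r0,r1,c0,c1,k):
    a=cv2.resize(im["color"][r0:r1,c0:c1,::-1],None,fx=k,fy=k,interpolation=cv2.INTER_CUBIC)
    # queued heel ends on top centreline at x=58,116,174
    for q in proj(im,fl([[x,0,36] for x in (58,116,174)],c)): cv2.circle(a,tuple(((q-[c0,r0]+.5)*k).astype(int)),3,(255,0,0),-1)
    return a
cv2.imwrite("pics/h5.png",np.hstack([z(s,170,360,210,310,3),cv2.copyMakeBorder(z(t,140,225,130,290,3),0,570-255,0,0,0)]))
# handle: thin bar blob in top view
r,cc=np.where(np.ones((1,1)))
crop=t["color"][205:260,360:470,::-1]; cv2.imwrite("pics/dr.png",cv2.resize(crop,None,fx=7,fy=7,interpolation=cv2.INTER_CUBIC))
E
```

```text
t: 20.2
tool_pos: [0.6669, 0.0568, 0.2261]
tcp_rot: [0.525, 0.472, 0.526, -0.473]
wrist_force: [-0.1, -0.3, 0.2]
opening: 0.0428
t: 20.7
tool_pos: [0.6679, 0.0565, 0.227]
tcp_rot: [0.526, 0.473, 0.525, -0.473]
wrist_force: [-0.5, 0.3, -0.1]
opening: 0.0851
t: 21.6
tool_pos: [0.5445, -0.1075, 0.3276]
tcp_rot: [0.524, 0.474, 0.524, -0.475]
wrist_force: [-0.8, 0.3, 0.2]
opening: 0.0851
```

View pics/h5.png

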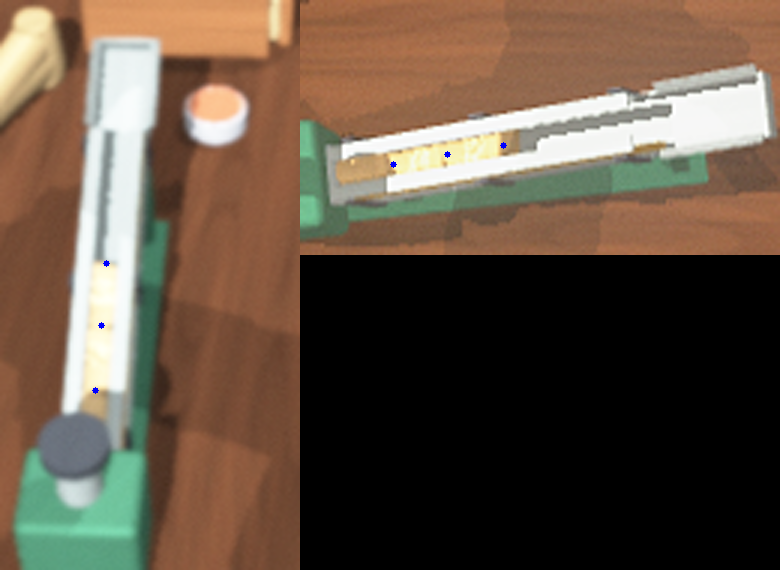

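View pics/dr.png

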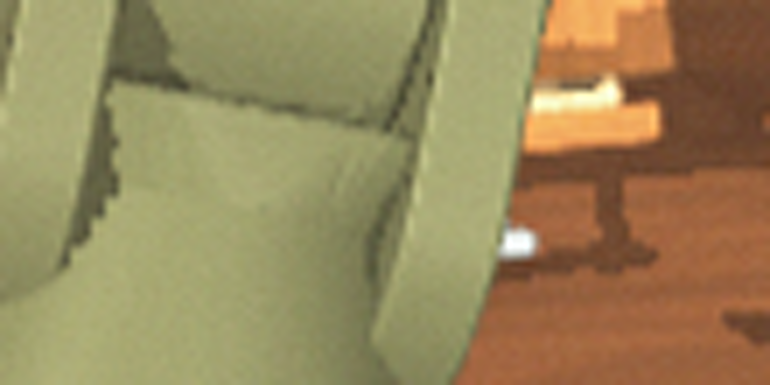

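```bash
python3 - <<'E'
from plan import *
t=robot.snapshot("top");s=robot.snapshot("side")
a=cv2.imread("pics/top0.png")
A=back(t,394.1,242.9,.062);B=back(t,435.4,240.1,.062)
print(A,B,(A+B)/2,np.degrees(np.arctan2(*(A-B)[1::-1])),np.linalg.norm(A-B))
C=back(s,317.8,149.8,.06);D_=back(s,317.8,170,.06);print(C,D_,np.linalg.norm(C-D_))
M=(A+B)/2
plan(M[0],M[1],.05,np.degrees(np.arctan2(*(A-B)[1::-1]))+90)
c=a[300:370,520:660]; cv2.imwrite("pics/dr2.png",cv2.resize(c,None,fx=5,fy=5,interpolation=cv2.INTER_CUBIC))
E
```

```text
[ 0.50335772 -0.27360676  0.062     ] [ 0.51145012 -0.38868072  0.062     ] [ 0.50740392 -0.33114374  0.062     ] 94.02261579651564 0.11535815307187403
[ 0.51141493 -0.39294494  0.06      ] [ 0.49833156 -0.26120766  0.06      ] 0.13238536169805148
at [ 0.5483 -0.1031  0.3269] jaw 6.0 q6 1.28 q1 -0.19 down -1.000 open 0.0855 t 21.8
shift/0.2: [-0.204 -1.14  -1.384] spin/45: -0.044 or 3.956 F [-0.3  0.1  0.1]
```

View pics/dr2.png

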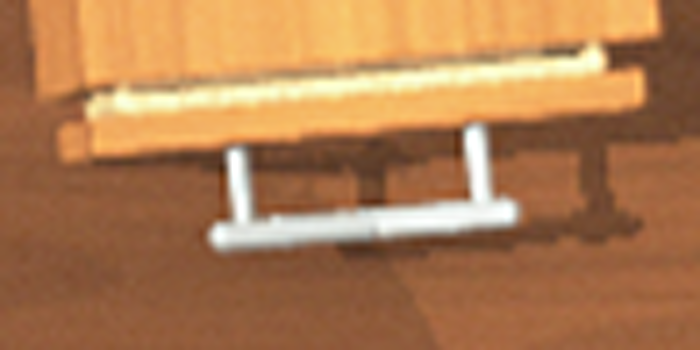

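```bash
python3 -m jog '[-0.2,-0.9,0,-0.02,-0.34,-0.2,-0.9,0,-0.02,-0.34,-0.2,-0.9,0,-0.02,-0.34,-0.2,-0.9,0,-0.02,-0.34,-0.2,-0.9,-0.1,-0.02,-0.34]' 40 >/dev/null;python3 -m jog '[-0.01,-0.24,-0.2,0,-0.34,-0.01,-0.24,-0.4,0,-0.34,-0.01,-0.24,-0.6,0,-0.34,-0.01,-0.24,-0.8,0,-0.34,-0.01,-0.24,-0.8,0,-0.34]' ; python3 plan.py p .507 -.331 .042 5;python3 - <<'E'
from h import *
s=robot.snapshot("side"); cv2.imwrite("pics/g1.png",cv2.resize(s["color"][90:210,230:350,::-1],(600,600),interpolation=cv2.INTER_CUBIC))
E
```

```text
t: 22.8
tool_pos: [0.5031, -0.3282, 0.1405]
tcp_rot: [0.518, 0.476, 0.526, -0.477]
wrist_force: [-0.6, 1.2, -0.7]
opening: 0.0281
at [ 0.5031 -0.3282  0.1405] jaw 5.2 q6 0.90 q1 -0.58 down -1.000 open 0.0281 t 22.8
shift/0.2: [ 0.019 -0.014 -0.492] spin/45: -0.004 or 3.996 F [-0.6  1.2 -0.7]
```

View pics/g1.png

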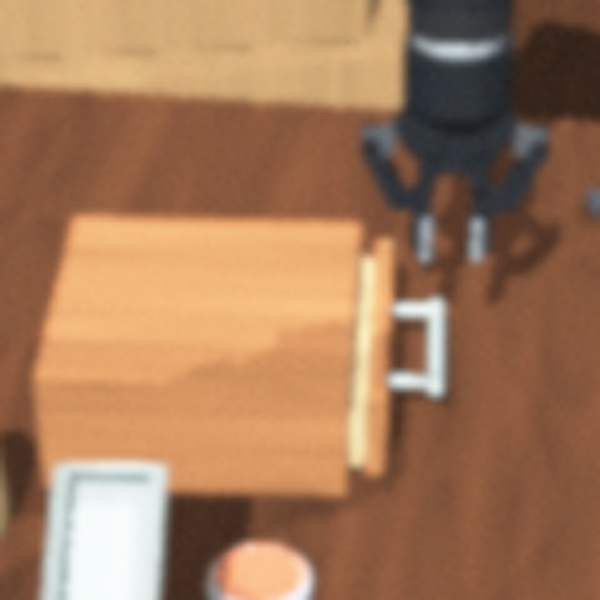

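```bash
python3 -m jog '[0.012,-0.01,-0.12,0,-0.34,0.012,-0.01,-0.24,0,-0.34,0.012,-0.01,-0.34,0,-0.34,0.012,-0.01,-0.43,0,-0.34,0.012,-0.01,-0.47,0,-0.34]';  python3 -m jog '[0,0,0,0,-0.34,0,0,0,0,-0.7,0,0,0,0,-1,0,0,0,0,-1,0,0,0,0,-1]' 60;python3 - <<'E'
from h import *
s=robot.snapshot("side"); cv2.imwrite("pics/g2.png",cv2.resize(s["color"][110:210,250:350,::-1],(500,500),interpolation=cv2.INTER_CUBIC))
E
```

```text
t: 23.35
tool_pos: [0.5099, -0.3336, 0.0539]
tcp_rot: [0.523, 0.477, 0.521, -0.477]
wrist_force: [-0.8, 0.4, 0.1]
opening: 0.0283
t: 23.85
tool_pos: [0.5098, -0.334, 0.0549]
tcp_rot: [0.523, 0.478, 0.521, -0.477]
wrist_force: [0.1, 1.7, 6.6]
opening: 0.0081
```

```bash
python3 -m jog '[0,0,0.02,0,-0.34,0,0,0.02,0,-0.34,0,0,0,0,-0.34,0,0,-0.04,0,-0.34,0,0,-0.065,0,-0.34]';  python3 -m jog '[0,0,0,0,-0.34,0,0,0,0,-0.7,0,0,0,0,-1,0,0,0,0,-1,0,0,0,0,-1]' 60
```

```text
t: 24.4
tool_pos: [0.5097, -0.3336, 0.0408]
tcp_rot: [0.523, 0.478, 0.521, -0.476]
wrist_force: [-2.3, 8.4, 38.4]
opening: 0.0285
t: 24.9
tool_pos: [0.5087, -0.3337, 0.0401]
tcp_rot: [0.522, 0.477, 0.521, -0.477]
wrist_force: [1.5, 1.5, 7.3]
opening: 0.0091
```

```bash
python3 -m jog '[-0.05,-0.004,0,0,-1,-0.1,-0.009,0,0,-1,-0.15,-0.013,0,0,-1,-0.2,-0.017,0,0,-1,-0.2,-0.017,0,0,-1]'; python3 - <<'E'
from plan import *
s=robot.snapshot("side"); cv2.imwrite("pics/g2.png",cv2.resize(s["color"][110:210,250:350,::-1],(500,500),interpolation=cv2.INTER_CUBIC))
for d in robot.cut_out(s,"cabinet_drawer0")[:1]: r,c=np.where(d["region"]);print(r.min(),r.max(),c.min(),c.max(),d["p"])
plan(.36,-.346,.042,5)
E
```

```text
t: 25.4
tool_pos: [0.4667, -0.3375, 0.0401]
tcp_rot: [0.521, 0.477, 0.521, -0.478]
wrist_force: [-0.6, -0.9, 7.2]
opening: 0.0088
142 184 300 329 0.61
at [ 0.4673 -0.3374  0.0401] jaw 5.0 q6 0.86 q1 -0.62 down -1.000 open 0.0091 t 25.5
shift/0.2: [-0.537 -0.043  0.01 ] spin/45: -0.001 or 3.999 F [-0.5 -0.1  7.1]
```

View pics/g2.png

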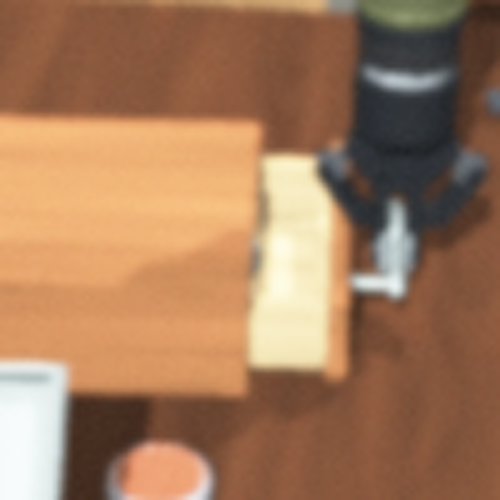

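```bash
python3 -m jog '[-0.15,-0.013,0,0,-1,-0.3,-0.026,0,0,-1,-0.4,-0.035,0,0,-1,-0.5,-0.043,0,0,-1,-0.5,-0.043,0,0,-1]'; python3 -m jog '[0,0,0,0,-0.34,0,0,0,0,-0.34,0,0,0.3,0,-0.34,0,0,0.7,0,-0.34,0,0,1,0,0.5]';python3 -m jog '[0,0,0.2,0,1,-0.2,0.7,0.2,0,1,-0.2,0.7,0.2,0,1,-0.2,0.7,0.2,0,1]'; python3 - <<'E'
from plan import *
s=robot.snapshot("side");t=robot.snapshot("top")
cv2.imwrite("pics/w.png",np.hstack([cv2.resize(s["color"][110:210,240:340,::-1],(400,400),interpolation=cv2.INTER_CUBIC),cv2.resize(t["color"][170:280,360:470,::-1],(400,400),interpolation=cv2.INTER_CUBIC)]))
for im in(t,s):
  for d in robot.cut_out(im,"weight"):
    r,c=np.where(d["region"]);print(d["p"],len(r),r.min(),r.max(),c.min(),c.max(),back(im,d["point"][1]*560,d["point"][0]*420,.05))
E
```

```text
t: 26.0
tool_pos: [0.3654, -0.3467, 0.0401]
tcp_rot: [0.521, 0.477, 0.521, -0.479]
wrist_force: [-0.7, -2.7, 3.5]
opening: 0.0087
t: 26.5
tool_pos: [0.3678, -0.3443, 0.1905]
tcp_rot: [0.521, 0.477, 0.523, -0.477]
wrist_force: [0.6, -1.7, 0.5]
opening: 0.0418
t: 26.9
tool_pos: [0.3274, -0.2034, 0.2293]
tcp_rot: [0.521, 0.478, 0.522, -0.477]
wrist_force: [1.3, 1.5, 0.8]
opening: 0.0855
0.6 281 233 253 407 427 [ 0.50279568 -0.33944325  0.05      ]
0.64 182 154 167 311 326 [ 0.49987211 -0.3429071   0.05      ]
```

View pics/w.png

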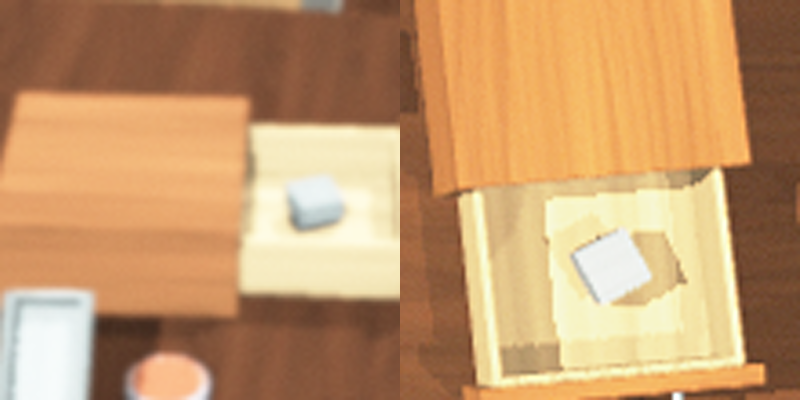

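```bash
python3 - <<'E'
from plan import *
s=robot.snapshot("side");t=robot.snapshot("top")
T=robot.cut_out(t,"weight")[0]["region"];S=robot.cut_out(s,"weight")[0]["region"]
f=fit([(t,T),(s,S)],lambda x,y,a:box_pts(x,y,a,.058,z0=.036),[.503,-.34]); print(f.x,np.degrees(f.x[2])%90,f.fun)
f=fit([(t,T)],lambda x,y,a:box_pts(x,y,a,.058,z0=.036),[.503,-.34]); print("top",f.x,np.degrees(f.x[2])%90,f.fun)
r,c=np.where(S); b=(r.min()-8,r.max()+8,c.min()-8,c.max()+8)
m=S[b[0]:b[1],b[2]:b[3]].astype(float)
for k in (0,np.pi/2):
    best=9
    for da in np.radians(np.arange(-8,9,2)):
     for dx in np.arange(-.01,.0101,.001):
      for dy in np.arange(-.01,.0101,.001):
        p=(f.x[0]+dx,f.x[1]+dy,f.x[2]+k+da)
        u=np.maximum(sil(s,box_pts(*p,.058,z0=.036),b,2),sil(s,box_pts(*p,.036,sx=.044,sy=.024,z0=.022),b,2))
        e=np.abs(u-m).sum()/m.sum()
        if e<best: best=e;bp=p
    print(np.degrees(bp[2])%180,bp,best)
print("\n".join("".join("#" if v else "." for v in row) for row in S[b[0]:b[1],b[2]:b[3]]))
g=s["color"][b[0]:b[1],b[2]:b[3]].astype(int).sum(2)//3
for row in g[4:-2]: print(" ".join("%3d"%v for v in row))
E
```

```text
[ 0.50570108 -0.3418087   1.99012294] 24.025645085906675 0.12258230894804001
top [ 0.50598076 -0.34234608  0.44637295] 25.575286335167256 0.12903554737567902
21.57528633516726 (np.float64(0.5059807619134032), np.float64(-0.34334608399305455), np.float64(0.3765597836092095)) 0.09821428571428571
109.57528633516726 (np.float64(0.5069807619134032), np.float64(-0.34434608399305455), np.float64(1.9124495253642195)) 0.15178571428571427
..............................
..............................
..............................
..............................
..............................
..............................
..............................
..............................
..............#####...........
..........##########..........
.........############.........
........#############.........
........##############........
........##############........
........###############.......
........###############.......
.........##############.......
.........##############.......
.........#############........
.........#############........
..........##########..........
...........#####
[... 2291 characters left out ...]
 237 232 229 226 216 193 165 162 166 171 180 188 201 210 219 228 236 242 243 244 244 244 244 243 238
232 241 244 244 244 242 238 233 232 229 220 210 206 213 215 219 221 224 228 232 236 241 244 244 244 244 244 244 242 240
238 243 244 244 244 243 241 239 238 237 235 232 232 233 234 236 234 235 236 239 241 243 244 244 244 244 244 244 244 243
236 239 240 240 239 239 238 238 238 238 237 238 237 237 237 238 239 239 239 240 242 242 242 242 242 243 243 242 243 242
231 231 233 232 232 232 233 233 233 234 233 233 233 233 233 233 234 234 234 235 235 236 234 236 235 236 237 236 236 237
227 227 227 228 227 228 227 227 228 227 227 227 228 228 228 227 229 228 229 228 228 228 229 227 227 228 228 228 228 228
```

```bash
python3 -m jog '[0.3,-0.2,0,-0.95,1,0.3,-0.2,0,-0.95,1,0.3,-0.2,0,-0.95,1,0.3,-0.2,0,-0.95,1,0.3,-0.2,0,-0.95,1]' >/dev/null;python3 -m jog '[0.6,-0.48,-0.3,-0.62,1,0.6,-0.48,-0.3,-0.62,1,0.6,-0.48,-0.3,-0.62,1,0.6,-0.48,-0.3,-0.62,1,0.6,-0.48,-0.3,-0.62,1]' 60; python3 plan.py p .506 -.3425 .04 -66.5
```

```text
t: 28.3
tool_pos: [0.5087, -0.3431, 0.1668]
tcp_rot: [-0.148, -0.69, -0.15, 0.692]
wrist_force: [-1.0, 0.0, 0.7]
opening: 0.0856
at [ 0.5087 -0.3431  0.1668] jaw -65.7 q6 2.12 q1 -0.59 down -1.000 open 0.0856 t 28.3
shift/0.2: [-0.014  0.003 -0.634] spin/45: -0.019 or 3.981 F [-1.   0.   0.7]
```

```bash
python3 -m jog '[-0.012,0.003,-0.2,0,1,-0.012,0.003,-0.35,0,1,-0.012,0.003,-0.48,0,1,-0.012,0.003,-0.58,0,1,-0.012,0.003,-0.63,0,1]';python3 -m jog '[0,0,0,0,1,0,0,0,0,-0.5,0,0,0,0,-1,0,0,0,0,-1,0,0,0,0,-1]' 60;python3 -m jog '[0,0,0,0,-1,0,0,0.1,0,-1,0,0,0.3,0,-1,0,0,0.6,0,-1,0,0,0.9,0,-1]';python3 -m jog '[0,0,0.15,0,-1,0,0,0.15,0,-1,0,0,0.15,0,-1]'; python3 plan.py p .668 .067 .26 6
```

```text
t: 28.8
tool_pos: [0.5039, -0.3401, 0.0421]
tcp_rot: [-0.149, -0.69, -0.151, 0.692]
wrist_force: [0.2, -0.5, 0.8]
opening: 0.0855
t: 29.3
tool_pos: [0.5073, -0.3419, 0.0459]
tcp_rot: [0.151, 0.692, 0.149, -0.69]
wrist_force: [-1.6, 0.1, 6.2]
opening: 0.0426
t: 29.8
tool_pos: [0.5049, -0.3402, 0.2049]
tcp_rot: [-0.149, -0.691, -0.15, 0.692]
wrist_force: [1.2, -0.3, -4.8]
opening: 0.0422
t: 30.1
tool_pos: [0.5057, -0.3408, 0.2336]
tcp_rot: [0.15, 0.691, 0.15, -0.691]
wrist_force: [-0.9, -0.4, -4.8]
opening: 0.0425
at [ 0.5057 -0.3408  0.2336] jaw -65.6 q6 2.12 q1 -0.59 down -1.000 open 0.0425 t 30.1
shift/0.2: [0.811 2.039 0.132] spin/45: 1.59 or -2.41 F [-0.9 -0.4 -4.8]
```

```bash
python3 -m jog '[0.2,0.7,0.3,0.8,-1,0.2,0.7,0.3,0.8,-1,0.2,0.7,0.3,0.8,-1,0.2,0.7,0.3,0.8,-1,0.2,0.7,0.3,0.8,-1]' >/dev/null;python3 -m jog '[0.3,0.8,0,0.79,-1,0.3,0.8,0,0.79,-1,0.3,0.8,0,0.79,-1,0.3,0.8,0,0.79,-1,0.3,0.8,0,0.79,-1]' >/dev/null; python3 -m jog '[0.3,0.54,0,0,-1,0.3,0.54,0,0,-1,0.3,0.54,0,0,-1,0.3,0.54,0,0,-1]' ; python3 plan.py p .668 .064 .235 6; python3 - <<'E'
from h import *
s=robot.snapshot("side"); cv2.imwrite("pics/w2.png",cv2.resize(s["color"][110:210,200:300,::-1],(600,600),interpolation=cv2.INTER_CUBIC))
E
```

```text
t: 31.5
tool_pos: [0.6662, 0.0682, 0.2904]
tcp_rot: [0.524, 0.473, 0.526, -0.475]
wrist_force: [-0.4, -0.6, -5.1]
opening: 0.0421
at [0.6662 0.0682 0.2904] jaw 5.9 q6 1.57 q1 0.10 down -1.000 open 0.0421 t 31.5
shift/0.2: [ 0.009 -0.021 -0.277] spin/45: 0.002 or -3.998 F [-0.4 -0.6 -5.1]
```

View pics/w2.png

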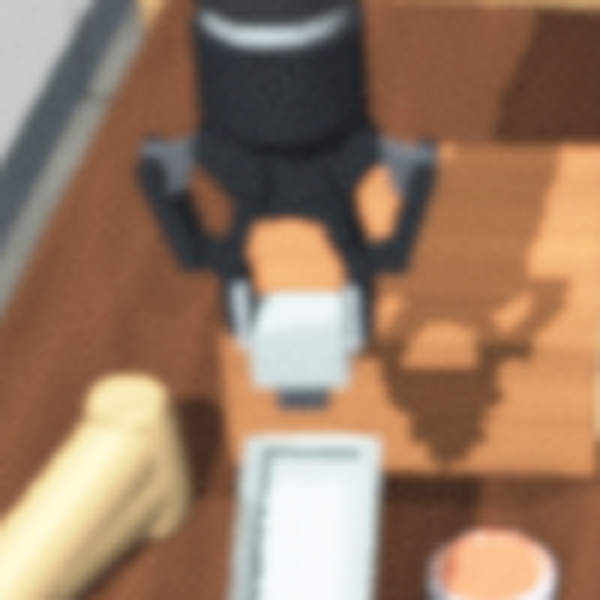

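```bash
python3 -m jog '[0.009,-0.021,-0.15,0,-1,0.009,-0.021,-0.28,0,-1,0.009,-0.021,-0.345,0,-1,0.009,-0.021,-0.345,0,-1,0.009,-0.021,-0.345,0,-1]' ; python3 -m jog '[0,0,0,0,-1,0,0,0,0,1,0,0,0,0,1,0,0,0,0,1,0,0,0,0,1]' ; python3 -m jog '[0,0,0,0,1,0,0,0.2,0,1,0,0,0.5,0,1,0,0,0.5,0,1]' >/dev/null; python3 -m jog '[-0.6,-0.6,0,0,1,-0.6,-0.6,0,0,1,-0.6,-0.6,0,0,1,-0.6,-0.6,0,0,1,-0.6,-0.6,0,0,1]'; python3 - <<'E'
from chute import *
s=robot.snapshot("side");t=robot.snapshot("top");c=np.load("c.npy")
def z(im,r0,r1,c0,c1,k):
    a=cv2.resize(im["color"][r0:r1,c0:c1,::-1],None,fx=k,fy=k,interpolation=cv2.INTER_CUBIC)
    for q in proj(im,fl([[x,0,36] for x in (58,116,174,218)],c)): cv2.circle(a,tuple(((q-[c0,r0]+.5)*k).astype(int)),3,(255,0,0),-1)
    return a
cv2.imwrite("pics/w3.png",np.hstack([z(s,170,360,210,310,3),cv2.copyMakeBorder(z(t,140,225,130,290,3),0,570-255,0,0,0)]))
for im in(s,t):
  for d in robot.cut_out(im,"weight")[:3]:
    r,cc=np.where(d["region"]); pr=proj(im,fl([[196,0,36],[178,0,36],[218,0,36]],c)); print(round(d["p"],2),len(r),"col,row",cc.mean().round(1),r.mean().round(1),"expected",pr.round(1).tolist())
E
```

```text
t: 32.05
tool_pos: [0.6675, 0.0618, 0.2253]
tcp_rot: [0.525, 0.474, 0.525, -0.474]
wrist_force: [0.6, -0.9, -3.8]
opening: 0.0423
t: 32.55
tool_pos: [0.668, 0.0631, 0.2256]
tcp_rot: [0.526, 0.474, 0.525, -0.473]
wrist_force: [0.0, 0.3, -0.3]
opening: 0.0855
t: 33.45
tool_pos: [0.5458, -0.0589, 0.3256]
tcp_rot: [0.525, 0.474, 0.524, -0.474]
wrist_force: [0.4, -0.8, -0.3]
opening: 0.0854
0.68 143 col,row 244.8 250.4 expected [[245.7, 249.8], [245.2, 256.0], [246.4, 242.4]]
0.49 215 col,row 205.1 185.8 expected [[204.5, 186.7], [198.6, 187.7], [211.8, 185.5]]
```

```bash
python3 -m jog '[-0.6,-0.75,0,0,-1,-0.6,-0.75,0,0,-1,-0.6,-0.75,0,0,-1,-0.6,-0.75,0,0,-1,-0.6,-0.75,0,0,-1]' >/dev/null;python3 -m jog '[-0.53,-0.71,-0.4,0,-1,-0.53,-0.71,-0.4,0,-1,-0.53,-0.71,-0.4,0,-1,-0.53,-0.71,-0.4,0,-1,-0.53,-0.71,-0.4,0,-1]' ; python3 plan.py p .32 -.350 .048 5; python3 - <<'E'
from h import *
for n in("side","top"):
    im=robot.snapshot(n)
    for d in robot.cut_out(im,"cabinet_drawer0_handle")[:1]:
        r,c=np.where(d["region"]); i=r>=r.max()-2 if n=="top" else c>=c.max()-2
        print(n,d["p"],len(r),c.min(),c.max(),r.min(),r.max(),back(im,c[i].mean(),r[i].mean(),.06))
E
```

```text
t: 34.65
tool_pos: [0.3195, -0.3507, 0.242]
tcp_rot: [0.523, 0.474, 0.526, -0.474]
wrist_force: [-0.2, 1.2, -0.3]
opening: 0.0001
at [ 0.3195 -0.3507  0.242 ] jaw 5.8 q6 0.64 q1 -0.83 down -1.000 open 0.0001 t 34.6
shift/0.2: [ 0.003  0.004 -0.97 ] spin/45: -0.017 or 3.983 F [-0.2  1.2 -0.3]
side 0.79 1993 300 355 140 185 [ 0.37137442 -0.34103591  0.06      ]
top 0.65 4702 376 459 216 294 [ 0.36661556 -0.31271245  0.06      ]
```

```bash
python3 -m jog '[0,0,-0.25,0,-1,0,0,-0.5,0,-1,0,0,-0.75,0,-1,0,0,-0.9,0,-1,0,0,-0.96,0,-1]'; python3 -m jog '[0.07,0.006,0,0,-1,0.14,0.012,0,0,-1,0.21,0.018,0,0,-1,0.28,0.024,0,0,-1,0.35,0.03,0,0,-1]';python3 -m jog '[0.1,0.009,0,0,-1,0.2,0.017,0,0,-1,0.3,0.026,0,0,-1,0.35,0.03,0,0,-1,0.4,0.035,0,0,-1]'
```

```text
t: 35.35
tool_pos: [0.3216, -0.3466, 0.0505]
tcp_rot: [0.525, 0.473, 0.527, -0.472]
wrist_force: [-0.7, -0.6, 0.2]
opening: -0.0001
t: 35.85
tool_pos: [0.394, -0.3438, 0.0542]
tcp_rot: [0.527, 0.473, 0.525, -0.473]
wrist_force: [-1.9, -1.5, 1.6]
opening: 0.0001
t: 36.35
tool_pos: [0.4725, -0.3361, 0.053]
tcp_rot: [0.526, 0.473, 0.525, -0.473]
wrist_force: [-1.8, -1.0, 1.5]
opening: -0.0001
```

```bash
python3 -m jog '[0.02,0.002,0,0,-1,0.04,0.004,0,0,-1,0.06,0.005,0,0,-1,0.07,0.006,0,0,-1,0.07,0.006,0,0,-1]'; python3 -m jog '[0.01,0.001,0,0,-1,0.02,0.002,0,0,-1,0.03,0.003,0,0,-1,0.04,0.003,0,0,-1,0.04,0.003,0,0,-1]'; python3 -m jog '[0.01,0.001,0,0,-1,0.02,0.002,0,0,-1,0.03,0.003,0,0,-1,0.03,0.003,0,0,-1]'
```

```text
t: 36.85
tool_pos: [0.4856, -0.3348, 0.0527]
tcp_rot: [0.525, 0.473, 0.525, -0.473]
wrist_force: [-0.1, -0.7, -0.6]
opening: -0.0
t: 37.35
tool_pos: [0.494, -0.3342, 0.0528]
tcp_rot: [0.526, 0.473, 0.525, -0.473]
wrist_force: [-0.3, -0.8, 0.1]
opening: 0.0003
t: 37.75
tool_pos: [0.5001, -0.3337, 0.0529]
tcp_rot: [0.526, 0.473, 0.525, -0.473]
wrist_force: [0.6, 0.8, -1.1]
opening: 0.0003
```

```bash
for i in 1; do python3 -m jog '[0.01,0.001,0,0,-1,0.02,0.002,0,0,-1,0.03,0.003,0,0,-1,0.03,0.003,0,0,-1]'; done; python3 -m jog '[0.01,0.001,0,0,-1,0.02,0.002,0,0,-1,0.02,0.002,0,0,-1]';python3 - <<'E'
from h import *
for n in("side","top"):
    im=robot.snapshot(n)
    for d in robot.cut_out(im,"cabinet_drawer0_handle")[:1]:
        r,c=np.where(d["region"]); i=r>=r.max()-2 if n=="top" else c>=c.max()-2
        print(n,d["p"],len(r),c.min(),c.max(),r.min(),r.max(),back(im,c[i].mean(),r[i].mean(),.06))
E
```

```text
t: 38.15
tool_pos: [0.5052, -0.3332, 0.0528]
tcp_rot: [0.525, 0.473, 0.526, -0.474]
wrist_force: [-3.2, -0.7, 0.9]
opening: -0.0002
t: 38.45
tool_pos: [0.5056, -0.3331, 0.0527]
tcp_rot: [0.523, 0.471, 0.527, -0.476]
wrist_force: [-14.3, -1.2, 8.5]
opening: -0.0003
side 0.69 222 300 314 144 183 [ 0.52089564 -0.31182356  0.06      ]
top 0.8 466 372 442 216 240 [ 0.51544085 -0.2987691   0.06      ]
```

```bash
python3 -m jog '[-0.2,-0.017,0,0,-1,-0.4,-0.035,0,0,-1,-0.4,-0.035,0.3,0,-1,-0.4,-0.035,0.8,0,-1,-0.4,-0.035,1,0,-1]';  python3 -m jog '[0,-0.5,0.1,0,-1,0,-0.5,0.1,0,-1,0,-0.5,0.1,0,-1,0,-0.5,0.1,0,-1]'; python3 - <<'E'
from chute import *
c=np.load("c.npy")
s=robot.snapshot("side");t=robot.snapshot("top")
for im,n in((s,"side"),(t,"top")):
    for k in("heel0","weight","tin","wax"):
        for d in robot.cut_out(im,k): print(n,k,round(d["p"],2),d["region"].sum(),np.argwhere(d["region"])[:,::-1].mean(0).round(1))
    print("expected heels",proj(im,fl([[29,0,36],[87,0,36],[145,0,36],[196,0,36]],c)).round(1).tolist())
    d=robot.cut_out(im,"cabinet_drawer0_handle")[0]; r,q=np.where(d["region"]); print("handle",d["p"],q.min(),q.max(),r.min(),r.max())
p=cv2.imread("pics/top0.png"); p=cv2.resize(p,(560,420),interpolation=cv2.INTER_AREA)[:,:,::-1]
# column profile across drawer gap, then and now
print("before",p[205:250,414].astype(int).sum(1).tolist()); print("now   ",t["color"][205:250,414].astype(int).sum(1).tolist())
print(robot.sense()["wrist_force"])
E
```

```text
t: 39.15
tool_pos: [0.4293, -0.3393, 0.2044]
tcp_rot: [0.525, 0.474, 0.525, -0.473]
wrist_force: [1.4, -0.2, -0.3]
opening: 0.0001
t: 39.55
tool_pos: [0.4299, -0.4407, 0.2227]
tcp_rot: [0.525, 0.474, 0.525, -0.473]
wrist_force: [0.3, 0.0, -0.4]
opening: -0.0001
side heel0 0.73 174 [243.6 268.1]
side heel0 0.53 96 [241.1 304.4]
side weight 0.42 127 [245.1 250.1]
side tin 0.83 302 [281.8 207.8]
expected heels [[240.4, 310.8], [242.3, 288.7], [244.2, 267.6], [245.7, 249.8]]
handle 0.66 299 315 137 184
top heel0 0.65 146 [186.2 189.2]
top heel0 0.65 437 [324.5 207.6]
top heel0 0.64 146 [150.8 195.1]
top heel0 0.51 145 [168.2 192.5]
top weight 0.52 182 [205.9 185.7]
top tin 0.8 453 [323.9 208. ]
top wax 0.79 340 [326.9 167.9]
top wax 0.53 160 [186.8 188.9]
expected heels [[151.8, 195.7], [169.6, 192.7], [187.9, 189.5], [204.5, 186.7]]
handle 0.93 372 453 215 239
before [537, 533, 534, 535, 536, 534, 532, 532, 532, 536, 537, 538, 538, 476, 433, 576, 690, 654, 554, 529, 533, 534, 536, 437, 266, 239, 215, 209, 203, 217, 253, 263, 255, 270, 502, 656, 673, 590, 370, 192, 184, 232, 262, 264, 282]
now    [536, 535, 541, 543, 536, 536, 504, 486, 493, 487, 485, 493, 491, 392, 436, 496, 489, 483, 466, 347, 240, 242, 217, 212, 211, 196, 219, 248, 206, 192, 535, 680, 667, 579, 352, 199, 192, 262, 272, 302, 307, 286, 299, 305, 316]
[-0.39803576  0.94550697 -0.1753376 ]
```

```bash
python3 -c "from station import robot; print(robot.close_job())"
```

```text
the job is handed in; nothing more can be done
None
```

I loaded all three heels standing on the bench into the chute, dropped the weight in behind them, shut the drawer and handed the job in at about 40 s. The hand-in gave no verdict.

- **Heels and weight:** in the last top picture all three heels and the weight lie within about 2 px (some 5 mm) of where they should queue. The side picture showed only two heels and the weight; one of those heels is cut down to part of its outline, 6 px off.
- **Drawer:** it stopped against the carcass with about 14 N on the gripper. The handle had gone in about 11 mm from its starting position, and the bright gap above the drawer front was gone.
- **Tin and wax:** the tin sits where it was at the start. The wax is unchanged in the top view too, but the side view did not pick it up.
- **Checks that failed or disagreed:**
  - I had used up the picture limit before the weight was released, so I never viewed it in the chute or the drawer shut. Those checks rest on detections and forces.
  - The detector also gave false hits: the tin as a heel, and a queued heel as wax.
  - While lowering onto the handle I saw a brief 38 N on the wrist, cause not looked into. The grip held and the pull went smoothly.

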